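Clear the used sample plate off the microscope stage into the discard bin

TASK

The used sample plate (three round windows) lies flush in one of the two lanes of the microscope stage: fold the gate at the end of its lane fully down, then slide the plate out along the lane and over the edge so that it drops into the discard bin below. Slide it, do not lift it, and press with feeling: under 20 N on the plate and under 25 N on the stage and gate. Leave the calibration plate, its gate, the bin and everything else where they are.

Things in the scene. Friction and masses are not known exactly. Their poses are not given: they have to be found in the camera images.
- stage: fixed stage on a baseplate; its origin lies 2 to 14 mm above the bench, never the same. Its +x is level and points along its two lanes to their open ends (the exit edge), z up. Rigid deck, top at z = 110 mm, x -110..80, y -75..75 mm. Two lanes sunk 6 mm into it, 49 mm wide, from a back wall at x = -10 mm to the open edge at x = 80 mm. Press it with less than 25 N.
- edge_a (a point): middle of the lane floor at the exit edge of lane a (the stage's x = 80, y = +35.5, z = 104 mm); axes as the stage's
- edge_b (a point): the same for lane b (the stage's y = -35.5 mm)
- used: used plate: rigid, aluminium with a grey non-slip top, 82 (x, along its lane) x 46 x 6 mm, 50 to 100 g, three round windows in a row. Origin centre of underside. Lies in either lane, top flush with the deck, no room for a finger behind. Drag it by a fingertip pressed on its top: at first a sprung side pad pinches it and it takes 8 to 11 N of press (over 20 N damages it); after 35 mm it slides freely.
- cal: calibration plate: the same plate but with one long rectangular window; it lies in the other lane and stays there. Origin centre of underside.
- gate_a (a joint): angle of lane a's drop gate: 0 upright (shut), 1.57 level and pointing outward, 2.5 fully down (stop). Aluminium flap 45 mm wide, 4 thick, 34 long; its hinge lies 4 mm outside and 5 mm below edge_a, so shut it stands 23 mm above the deck. Swings outward (stage's +x) and down, stays where left; 1 to 2 N at its upper edge. If not folded fully down it catches the plate.
- gate_b (a joint): the same for lane b's gate, at edge_b
- bin: loose open grey discard bin, 150 (its x) x 170 x 50 mm high, walls and floor 4 mm, 0.5 kg, standing on the stage's baseplate (its top at the stage's z = 6 mm) below the exit edge, already in place. Origin centre of underside; its x along the stage's x.
- vial: small jar standing on the stage's rear deck, 22 mm across, 34 mm high (a bystander)
- dish: flat closed round dish, 90 mm across, 14 mm high (a bystander)
- wash: white bottle, 66 mm across, 150 mm high (a bystander)
- tipbox: grey box 120 x 85 x 60 mm high (a bystander)
- objective: small steel lens barrel standing upright, 30 mm across, 42 mm high (a bystander)
- driver: screwdriver lying on the bench, 170 mm long (a bystander)
There are look-alikes about, which are no part of the job. What is shaped like the used but red is not meant.

How it is judged (in metres and radians):
On the way, in this order (a step that is already met when the one before it is completed fails the run):
1. the gate of the used plate's lane is folded down (beyond 2.2 rad) (((y of cal in the frame of stage above 0 m and value of joint gate_b above 2.2 rad) or (y of cal in the frame of stage below 0 m and value of joint gate_a above 2.2 rad))), for 0.2 s.
2. the used plate has been slid out along its lane, still lying level on the stage (x of used in the frame of stage above 0.052 m and z of used in the frame of stage above 0.1 m and angle between used's own z axis and vertical below 0.1 rad), for 0.05 s.
At the end, for the whole second after the job is handed in: The used plate lies at rest inside the discard bin (its centre within the bin's walls and below the rim); the calibration plate is within 8 mm of where it was and its gate still up (within 0.4 rad of upright) (x of used in the frame of bin between -0.073 and 0.073 m and y of used in the frame of bin between -0.083 and 0.083 m and z of used in the frame of bin below 0.045 m and linear speed of used below 0.03 m/s and distance of cal from where it was at the start of the episode below 0.008 m and ((y of cal in the frame of stage above 0 m and value of joint gate_a below 0.4 rad) or (y of cal in the frame of stage below 0 m and value of joint gate_b below 0.4 rad))); the robot touches nothing.
It fails at once if the used plate is pressed with over 20 N, or the stage or a gate with over 25 N (contact force between any of the fingers, the arm and used above 20 N or contact force between any of the fingers, the arm and stage above 25 N).
It fails at once if the used plate is lifted more than 12 mm above its lane (z of used in the frame of stage above 0.116 m).
It fails at once if the calibration plate is moved more than 8 mm or its gate is folded down (beyond 0.4 rad) (distance of cal from where it was at the start of the episode above 0.008 m or (y of cal in the frame of stage above 0 m and value of joint gate_a above 0.4 rad) or (y of cal in the frame of stage below 0 m and value of joint gate_b above 0.4 rad)).
It fails at once if the discard bin is shifted more than 25 mm (distance of bin from where it was at the start of the episode above 0.025 m).
It fails at once if a bystander is moved more than 20 mm (distance of any of vial, dish, wash, tipbox, objective, driver from where it was at the start of the episode above 0.02 m).
It also fails if it takes over 64 s, if anything falls off the work surface, if the arm or the gripper's body presses on something with over 40 N, if the wrist force passes 120 N, or if a joint passes its speed limit or range.

ROBOT

A 7-joint arm with a two-finger parallel gripper is mounted at the origin on the work surface. World frame = base frame: x ahead of the robot, y to its left, z up, the work surface at z = 0. Lengths are in mm, angles in rad, forces in N, time in s.
With the tool pointing down it reaches from about 350 to 900 mm from the base axis. Payload 19.9 kg.
Tool frame: the origin (TCP) lies at the very end of the fingers, on their centre line; the grasp point (between the pads) lies 19 mm behind it; z points along the fingers, y is the line along which they close (so a half turn about z gives the same grasp; the last joint's range is limited). The gripper opens to 94 mm and grips with 3 to 60 N. Pads are 16 mm wide; open, the fingers measure 119 mm over their backs; the gripper's body (75 mm by 177 mm) begins 78 mm behind the grasp point.
Start: joints at [1.093, 0.417, -0.01, 1.614, 0.005, 1.111, -0.053], TCP at [264.392, -566.3, 205.425] pointing down, gripper open.
Joint ranges: [-2.81, 2.81], [-0.39, 2.02], [-1.27, 1.25], [0.06, 2.57], [-1.19, 4.33], [0.19, 2], [-2.82, 2.82]. Speed limits (rad/s): [1.89, 1.89, 2.39, 2.39, 3.01, 3.01, 3.01].

INTERFACE

Orientations are given as a rotation vector (axis times angle).
In Python, from plant import r gives the robot as it stands.
- The arm moves only by the tool step_arm, never from a script. Its argument "rows" is a list of rows, each a list of 5 numbers: the closure, from 0 (fully open) to 1 (shut), then the shift along the world's x, y, z in units of 30 mm (1.0 is 30 mm), then the turn about the world's z in units of 5 degrees (1.0 is 5 degrees). In form: [[grip, dx, dy, dz, turn], ...]. A call has 1 to 10 rows; each row is the pose to reach, as a shift and turn from the pose commanded when the call began; what a row does not reach only later rows make up. A row lasts 1/12 s, in which the tool goes at most 41.7 mm and 7.16 degrees, less where a joint would pass 70% of its speed; a pose out of reach is approached as far as the arm can. A call with a gripper value outside its range is refused whole. The fingers move at their own pace and stop on an object; the grip force is fixed at half the most. Time passes only in rows, so rows that repeat a pose let the fingers close. It gives the time, the measured TCP pose, the force, the opening and the grip force at its end, in the units of the state.
- r.get_obs(): the state, without advancing time (a new reading comes with each control period).
- r.capture(name): name is "side" or "top" or "wrist"; returns the picture (384x512x3 uint8, red, green, blue); there is no depth.
- r.camera_model(name): a dict with "fx", "fy", "cx", "cy" (pixels), "R" (3x3) and "t" (3): a world point X has camera coordinates R X + t. Camera axes: x right, y down, z forward; pixel columns grow to the right and rows downward; lengths in mm; the calibration is good to about 2 mm. The wrist camera is an equidistant fisheye: a pixel r from the principal point sees the ray r / f radians off the axis. A picture is of the moment at which its call begins: read the wrist's pose just before it. camera_model takes no time and is no camera call; for the wrist camera it gives the pose at the moment of the call.
- r.close_job(): hands the job in; it is judged then, once.
The state is a dict: "clock": time; "q": joint angles; "qvel": joint speeds; "tau": joint torques, N m; "tcp_pos": TCP position; "eef_rot": TCP orientation; "force": force on the tool from outside, world axes, zero at the start; "wrist_torque": the same for the moment, N m; "opening": finger opening in mm; "gripper_force": force on a finger pad.
Only numpy, scipy, OpenCV 4.12 (cv2) and the standard library are available. Lean on these libraries where they do the work, as an engineer would, in place of code of your own. Each camera call takes 0.05 s, during which the arm holds its last target. There are 200 camera calls.

## Working session

There is one attempt and no reset: what is moved stays moved. The work goes in short steps, Python scripts to look and compute and a tool call to move; the robot and the scene stay as the last step left them, time stands still between calls to the robot, and variables do not carry over. Pictures are saved under pics/ and viewed, at most 10 in all, crops included, and the job is handed in when it is done.

Besides the shell and the picture viewer there is one more tool, called after "Request:" in YAML: its name, and indented under it one key for each argument. step_arm: Moves the arm, as the interface text tells. Its arguments: {"type":"object","properties":{"rows":{"type":"array"}},"required":["rows"]}

```bash
mkdir -p pics; python3 - <<'E'
from plant import r
import cv2
o=r.get_obs();print(o['clock'],o['tcp_pos'],o['eef_rot'],o['opening'],o['force'])
for n in['side','top','wrist']:
    im=r.capture(n);cv2.imwrite(f'pics/{n}0.png',im[:,:,::-1]);m=r.camera_model(n);print(n,m)
a=cv2.imread('pics/side0.png');b=cv2.imread('pics/top0.png')
cv2.imwrite('pics/top0b.png',cv2.resize(b,(800,600),interpolation=cv2.INTER_CUBIC))
cv2.imwrite('pics/side0b.png',cv2.resize(a,(800,600),interpolation=cv2.INTER_CUBIC))
E
```

```text
0.0 [ 264.2481463  -565.97679007  204.83035367] [-3.06580926e+00 -6.80516015e-01  5.33431590e-04] 93.80547114835612 [-0.53557331  0.21514426 -0.5864696 ]
side {'fx': 429.33234077272084, 'fy': 429.33234077272084, 'cx': 254.90706132246478, 'cy': 191.8507160418456, 'R': array([[ 0.97806669, -0.20828889,  0.00113123],
       [-0.10300404, -0.48838449, -0.86652799],
       [ 0.18104063,  0.84740564, -0.49912721]]), 't': array([-528.83754167,  124.50712442, 1282.90147871])}
top {'fx': 486.9209074382789, 'fy': 486.9209074382789, 'cx': 254.1081643342009, 'cy': 193.96537693007096, 'R': array([[-0.01970962, -0.99943486, -0.02723033],
       [-0.99680417,  0.02175199, -0.07686539],
       [ 0.07741427,  0.02562832, -0.99666956]]), 't': array([   7.684269  ,  544.87136095, 1367.12910525])}
wrist {'fx': 297.3186396354542, 'fy': 297.3186396354542, 'cx': 254.93576269559762, 'cy': 190.53205078856573, 'R': array([[ 4.22034274e-01, -9.06579432e-01, -8.97476499e-04],
       [-8.78648944e-01, -4.09275405e-01,  2.45905829e-01],
       [-2.23300482e-01, -1.02992121e-01, -9.69293308e-01]]), 't': array([-623.72905985,  -25.26491807,  391.41217021])}
```

View pics/top0b.png

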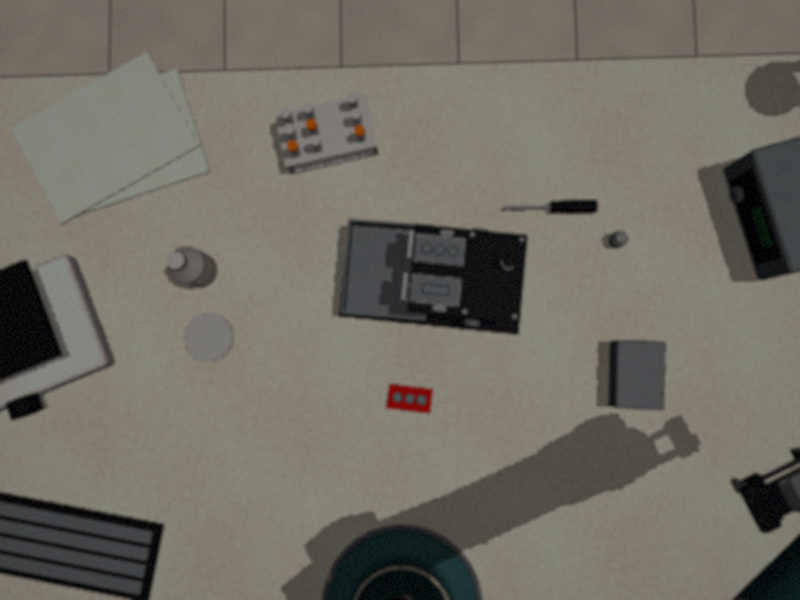

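View pics/side0b.png

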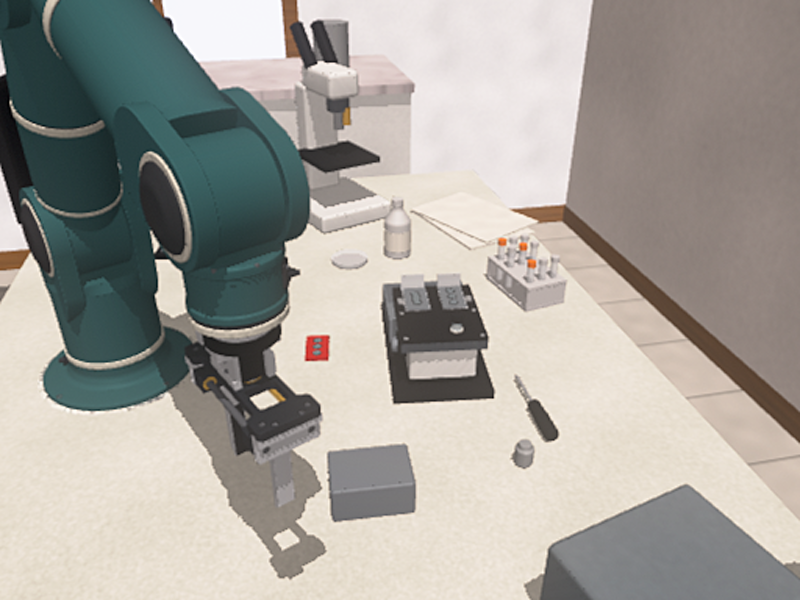

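The top view shows the stage at (435,275) with its exit pointing left (world +y). There are three plate-shaped things:
- Three round windows at (438,249), in the far lane. This fits the used plate.
- One long window at (436,291), in the near lane. This is cal.
- A red one at (410,399), which is not meant.

I'll confirm with an enlarged crop.

```bash
python3 - <<'E'
import cv2,numpy as np
b=cv2.imread('pics/top0.png')[135:220,210:345]
b=cv2.convertScaleAbs(cv2.resize(b,None,fx=5.9,fy=5.9,interpolation=cv2.INTER_CUBIC),alpha=2.2)
cv2.imwrite('pics/crop1.png',b)
a=cv2.imread('pics/side0.png')[165:265,235:325]
cv2.imwrite('pics/crop2.png',cv2.resize(a,None,fx=6,fy=6,interpolation=cv2.INTER_CUBIC))
E
```

```text
(no output)
```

View pics/crop1.png

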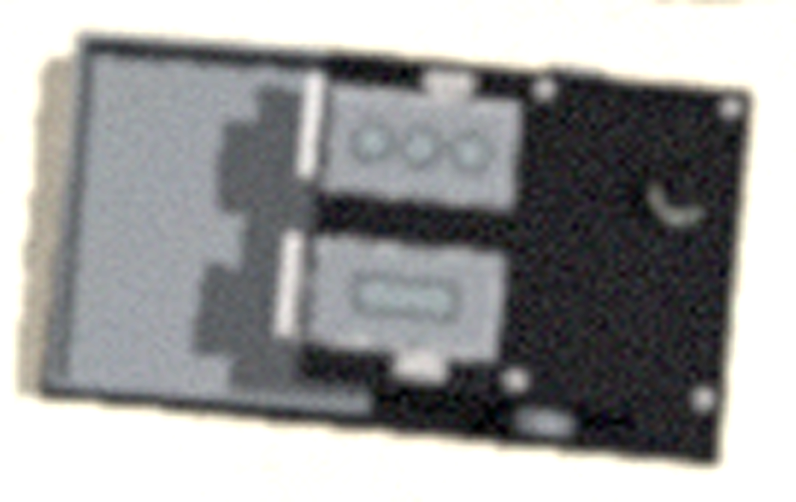

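View pics/crop2.png

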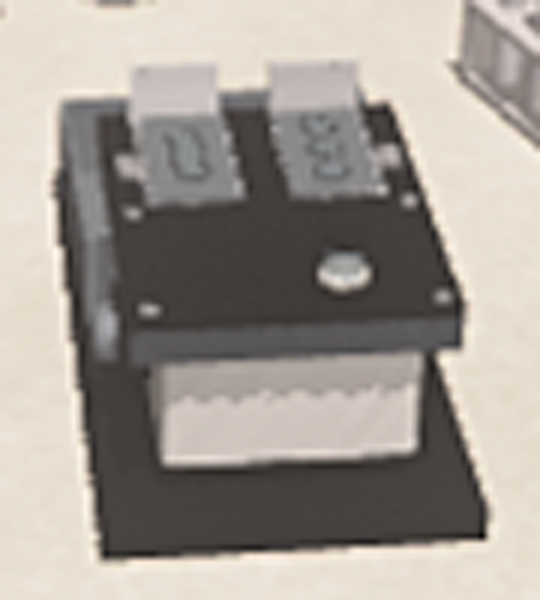

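```bash
cat > h.py <<'E'
import numpy as np
from plant import r
def proj(n,X):
    m=r.camera_model(n);c=np.asarray(X)@m['R'].T+m['t']
    return c[:,:2]/c[:,2:]*[m['fx'],m['fy']]+[m['cx'],m['cy']]
def S(p,X):
    c,s=np.cos(p[3]),np.sin(p[3]);return np.asarray(X,float)@np.array([[c,s,0],[-s,c,0],[0,0,1]])+p[:3]
E
python3 - <<'E'
from h import *
from scipy.optimize import least_squares
top=[((750,92),(-110,-75,110)),((718,462),(-110,75,110)),((520,99),(-9.5,-58.5,110)),((517,211),(-9.5,-12.5,110)),((506,248),(-9.5,12.5,110)),((498,360),(-9.5,58.5,110)),((316,70),(84,-58,133)),((308,180),(84,-13,133)),((292,233),(84,13,133)),((284,337),(84,58,133))]
side=[((135,340),(-110,75,110)),((463,303),(-110,-75,110)),((270,64),(84,-13,133)),((358,63),(84,-58,133)),((132,67),(84,58,133)),((217,66),(84,13,133)),((147,203),(-9.5,58.5,110)),((245,196),(-9.5,12.5,110)),((291,200),(-9.5,-12.5,110)),((385,192),(-9.5,-58.5,110))]
tp=np.array([a for a,_ in top])/5.9+[210,135]-.4;sp=np.array([a for a,_ in side])/6+[235,165]-.4
tX=[b for _,b in top];sX=[b for _,b in side]
f=lambda p:np.r_[(proj('top',S(p,tX))-tp).ravel(),(proj('side',S(p,sX))-sp).ravel()]
s=least_squares(f,[600,-60,8,1.5],loss='soft_l1');p=s.x;print(p,np.round(s.fun,1).reshape(-1,2).tolist() if 1 else 0)
f2=lambda p:f(p)[:20]
s2=least_squares(f2,p);print('top only',s2.x)
np.save('p.npy',p)
for k,X in dict(edge_b=(80,-35.5,104),used=(31.5,-35.5,110),gtop=(84,-35.5,133),bin=(155,0,6),vialref=(-80,-30,110)).items():print(k,S(p,[X]).round(1))
E
```

```text
[ 588.25637776 -108.49849555   11.14588686    1.44357481] [[-0.1, 0.0], [-0.1, -6.5], [0.4, 1.1], [-0.8, -0.8], [0.1, 2.3], [-0.3, 0.6], [-0.1, 1.1], [-0.6, -0.5], [1.1, 0.3], [0.6, -0.2], [-0.8, -3.1], [0.4, 0.6], [0.2, -0.0], [0.3, -0.4], [-0.2, 0.3], [0.5, -0.1], [-0.1, 0.1], [-0.4, 0.6], [0.6, -0.4], [0.8, 0.2]]
top only [ 583.68746098 -106.98871079   42.32694533    1.41967263]
edge_b [[633.6 -33.6 115.1]]
used [[627.5 -81.8 121.1]]
gtop [[634.1 -29.7 144.1]]
bin [[607.9  45.2  17.1]]
vialref [[ 607.9 -191.7  121.1]]
```

```bash
python3 - <<'E'
from h import *
from scipy.optimize import least_squares
top=[((520,99),(-9.5,-58.5,110)),((517,211),(-9.5,-12.5,110)),((506,248),(-9.5,12.5,110)),((498,360),(-9.5,58.5,110)),((421,148),(31.5,-35.5,110)),((405,299),(31.5,35.5,110)),((316,70),(84,-58,133)),((308,180),(84,-13,133)),((292,233),(84,13,133)),((284,337),(84,58,133))]
side=[((463,303),(-110,-75,110)),((270,64),(84,-13,133)),((358,63),(84,-58,133)),((132,67),(84,58,133)),((217,66),(84,13,133)),((147,203),(-9.5,58.5,110)),((245,196),(-9.5,12.5,110)),((291,200),(-9.5,-12.5,110)),((385,192),(-9.5,-58.5,110))]
tp=np.array([a for a,_ in top])/5.9+[210,135]-.4;sp=np.array([a for a,_ in side])/6+[235,165]-.4
tX=[b for _,b in top];sX=[b for _,b in side]
f=lambda p:np.r_[(proj('top',S(p,tX))-tp).ravel(),(proj('side',S(p,sX))-sp).ravel()]
s=least_squares(f,[600,-60,8,1.5],loss='soft_l1');p=s.x;print(p,np.round(s.fun,1).reshape(-1,2).tolist())
np.save('p.npy',p)
for k,X in dict(edge_b=(80,-35.5,104),used=(31.5,-35.5,110),gtop=(84,-35.5,133)).items():print(k,S(p,[X]).round(1))
from scipy.spatial.transform import Rotation as R
o=r.get_obs();M=R.from_rotvec(o['eef_rot']).as_matrix();print(M.round(3))
print('stage x yaw deg',np.degrees(p[3]))
E
```

```text
[ 588.51184854 -107.77298902   11.13498542    1.44350612] [[0.1, 1.0], [-1.1, -0.9], [-0.2, 2.2], [-0.6, 0.5], [0.6, -0.3], [0.6, 0.5], [-0.4, 1.0], [-0.9, -0.6], [0.8, 0.3], [0.3, -0.3], [0.4, 0.4], [0.2, -0.2], [0.3, -0.5], [-0.2, 0.2], [0.5, -0.2], [-0.0, -0.1], [-0.4, 0.4], [0.6, -0.6], [0.8, 0.1]]
edge_b [[633.9 -32.9 115.1]]
used [[627.7 -81.  121.1]]
gtop [[634.4 -29.  144.1]]
[[ 0.906  0.423 -0.   ]
 [ 0.423 -0.906  0.001]
 [-0.    -0.001 -1.   ]]
stage x yaw deg 82.70680855910253
```

Confirmed: the used plate (three round windows) is in the far lane, which is lane b. The vial is on the rear deck at crop1 (678,205).

Plan: turn the closed fingers across the lane, push gate b out and down, then drag the plate.

```bash
python3 - <<'E'
from h import *
p=np.load('p.npy');o=r.get_obs()
for X in [(64,-35.5,180),(64,-35.5,118),(112,-35.5,118),(112,-35.5,78),(5,-35.5,110)]:
    w=S(p,[X])[0];print(X,w.round(1),((w-o['tcp_pos'])/30).round(2))
print(S([0,0,0,p[3]],[(30,0,0),(0,30,0)])/30)
print('turn',57.7/5)
E
```

```text
(64, -35.5, 180) [631.8 -48.8 191.1] [12.25 17.24 -0.46]
(64, -35.5, 118) [631.8 -48.8 129.1] [12.25 17.24 -2.53]
(112, -35.5, 118) [637.9  -1.2 129.1] [12.46 18.83 -2.53]
(112, -35.5, 78) [637.9  -1.2  89.1] [12.46 18.83 -3.86]
(5, -35.5, 110) [ 624.4 -107.3  121.1] [12.   15.29 -2.8 ]
[[ 0.12694674  0.99190953  0.        ]
 [-0.99190953  0.12694674  0.        ]]
turn 11.540000000000001
```

Request:
step_arm:
  rows:
    - [1,12.25,17.24,0,11.5]
    - [1,12.25,17.24,0,11.5]
    - [1,12.25,17.24,0,11.5]
    - [1,12.25,17.24,0,11.5]
    - [1,12.25,17.24,0,11.5]
    - [1,12.25,17.24,0,11.5]
    - [1,12.25,17.24,0,11.5]
    - [1,12.25,17.24,0,11.5]
    - [1,12.25,17.24,0,11.5]
    - [1,12.25,17.24,0,11.5]

```text
clock: 0.98
tcp_pos: [506.4, -224.9, 205.5]
eef_rot: [2.361, 2.073, -0.0]
force: [0.5, -1.0, 0.4]
opening: 30.2
gripper_force: 0.0
```

Request:
step_arm:
  rows:
    - [1,4.0,5.6,0,0]
    - [1,4.0,5.6,0,0]
    - [1,4.0,5.6,0,0]
    - [1,4.0,5.6,0,0]
    - [1,4.0,5.6,0,0]
    - [1,4.0,5.6,0,0]
    - [1,4.0,5.6,0,0]
    - [1,4.0,5.6,0,0]

```text
clock: 1.65
tcp_pos: [625.4, -59.1, 205.0]
eef_rot: [-2.361, -2.072, 0.001]
force: [0.1, -0.6, -0.8]
opening: 0.3
gripper_force: 0.0
```

```bash
python3 - <<'E'
from h import *
import cv2
p=np.load('p.npy');o=r.get_obs();t=np.array(o['tcp_pos'])
for X in [(64,-35.5,118)]:
    w=S(p,[X])[0];print(t.round(1),o['eef_rot'],o['force'],((w-t)/30).round(2))
m=r.camera_model('wrist');im=r.capture('wrist')[:,:,::-1]
cv2.imwrite('pics/w1.png',cv2.resize(im,(800,600),interpolation=cv2.INTER_CUBIC))
X=S(p,[(80,-60,110),(80,-11,110),(-10,-60,110),(-10,-11,110),(84,-58,133),(84,-13,133),(84,13,133),(84,58,133),(31.5,-35.5,110),(31.5,35.5,110)])
c=X@m['R'].T+m['t'];th=np.arctan2(np.hypot(c[:,0],c[:,1]),c[:,2]);d=c[:,:2]/np.hypot(c[:,0],c[:,1])[:,None]
print(((d*th[:,None]*m['fx']+[m['cx'],m['cy']])*1.5625).round(0).tolist())
E
```

```text
[625.4 -59.1 205. ] [-2.36127445e+00 -2.07156673e+00  1.44598270e-03] [ 0.0559263  -0.64261214 -0.76566466] [ 0.21  0.34 -2.53]
[[450.0, 260.0], [365.0, 260.0], [446.0, 401.0], [369.0, 401.0], [451.0, 260.0], [366.0, 260.0], [317.0, 261.0], [238.0, 262.0], [408.0, 340.0], [292.0, 340.0]]
```

View pics/w1.png

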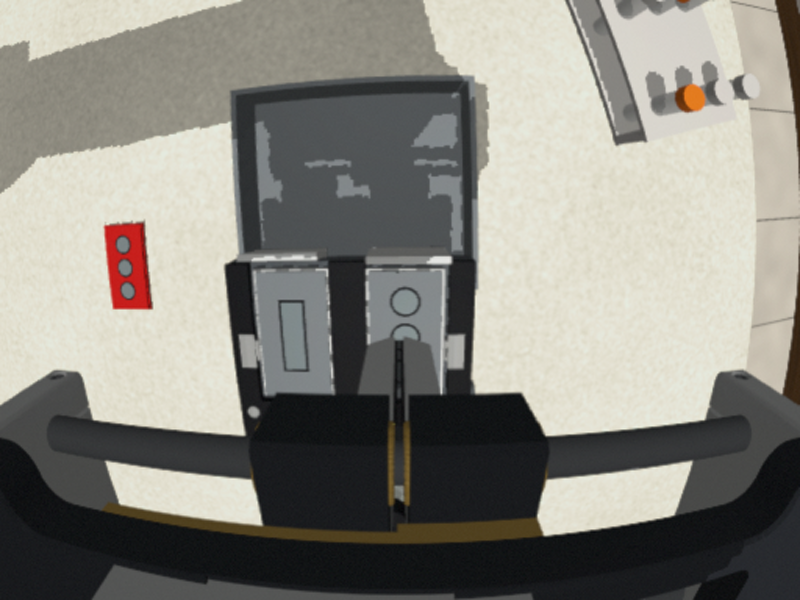

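The wrist view shows the finger over the used plate, with windows at (405,301) and (404,332). Gate b's top edge runs along (366–450,256), and cal is at (293,335). The model agrees to about 3 mm along the lane.

Request:
step_arm:
  rows:
    - [1,0.15,0,-1.2,0]
    - [1,0.15,0,-2.4,0]
    - [1,0.15,0,-2.5,0]
    - [1,0.15,0,-2.5,0]

```text
clock: 2.03
tcp_pos: [628.9, -59.9, 129.5]
eef_rot: [-2.361, -2.069, 0.004]
force: [0.1, -1.0, 1.9]
opening: 0.7
gripper_force: 0.0
```

Request:
step_arm:
  rows:
    - [1,0.05,0.4,0,0]
    - [1,0.1,0.7,0,0]
    - [1,0.12,0.9,0,0]
    - [1,0.14,1.1,0,0]
    - [1,0.17,1.3,0,0]
    - [1,0.2,1.5,0,0]
    - [1,0.22,1.7,0,0]
    - [1,0.24,1.85,0,0]
    - [1,0.25,1.95,0,0]
    - [1,0.25,1.95,0,0]

```text
clock: 2.87
tcp_pos: [637.8, 0.9, 130.5]
eef_rot: [-2.36, -2.073, -0.001]
force: [-1.2, 0.3, 1.6]
opening: 0.6
gripper_force: 0.5
```

Request:
step_arm:
  rows:
    - [1,0,0,-0.3,0]
    - [1,0,0,-0.5,0]
    - [1,0,0,-0.7,0]
    - [1,0,0,-0.85,0]
    - [1,0,0,-1.0,0]
    - [1,0,0,-1.1,0]
    - [1,0,0,-1.15,0]
    - [1,0,0,-1.15,0]

```text
clock: 3.53
tcp_pos: [637.5, -0.2, 95.5]
eef_rot: [-2.361, -2.072, 0.001]
force: [-0.2, 0.8, 0.6]
opening: 0.5
gripper_force: 0.1
```

Request:
step_arm:
  rows:
    - [1,0,0,-0.07,0]
    - [1,0,0,-0.13,0]
    - [1,0,0,-0.13,0]

```text
clock: 3.78
tcp_pos: [637.7, -0.1, 91.8]
eef_rot: [-2.361, -2.072, 0.0]
force: [0.6, 0.4, 1.6]
opening: 0.3
gripper_force: 0.5
```

Request:
step_arm:
  rows:
    - [1,0,0,-0.05,0]
    - [1,0,0,-0.08,0]
    - [1,0,0,-0.08,0]

```text
clock: 4.03
tcp_pos: [637.7, -0.1, 89.5]
eef_rot: [-2.361, -2.072, 0.0]
force: [0.6, 0.4, 0.6]
opening: 0.3
gripper_force: 0.5
```

```bash
python3 - <<'E'
from h import *
import cv2
im=r.capture('wrist')[:,:,::-1]
cv2.imwrite('pics/w2.png',cv2.resize(im[90:290,150:400],(800,640))[:600])
print(r.get_obs()['force'])
E
```

```text
[0.03654595 0.20442938 0.7713672 ]
```

View pics/w2.png

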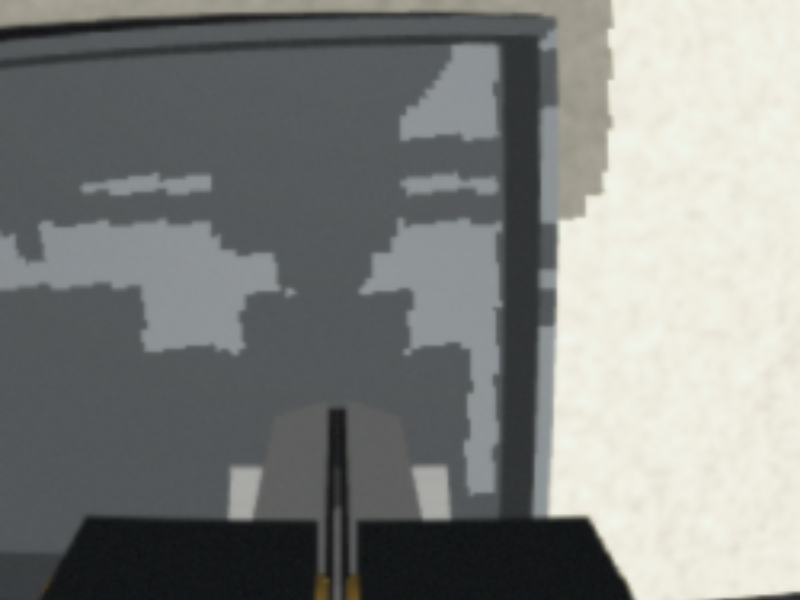

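The flap (white, either side of the finger at (245,490) and (430,490)) is folding down. I'll go on to its stop.

Request:
step_arm:
  rows:
    - [1,0,0,-0.04,0]
    - [1,0,0,-0.07,0]
    - [1,0,0,-0.07,0]

```text
clock: 4.33
tcp_pos: [637.7, -0.2, 87.3]
eef_rot: [-2.361, -2.072, 0.0]
force: [0.3, -0.1, 0.7]
opening: 0.4
gripper_force: 0.5
```

Request:
step_arm:
  rows:
    - [1,0,0,-0.03,0]
    - [1,0,0,-0.05,0]
    - [1,0,0,-0.05,0]

```text
clock: 4.58
tcp_pos: [637.7, -0.1, 85.9]
eef_rot: [-2.361, -2.072, 0.0]
force: [0.5, -0.6, 1.2]
opening: 0.1
gripper_force: 0.5
```

Request:
step_arm:
  rows:
    - [1,0,0,-0.03,0]
    - [1,0,0,-0.05,0]
    - [1,0,0,-0.05,0]

```text
clock: 4.83
tcp_pos: [637.9, 0.1, 84.7]
eef_rot: [2.361, 2.072, 0.001]
force: [-0.2, 1.2, 4.7]
opening: 0.4
gripper_force: 2.0
```

Request:
step_arm:
  rows:
    - [1,0,0.05,1.0,0]
    - [1,0,0.05,2.3,0]
    - [1,-0.2,-1.0,2.3,0]
    - [1,-0.35,-2.2,2.3,0]
    - [1,-0.48,-3.5,2.3,0]
    - [1,-0.48,-3.6,2.0,0]
    - [1,-0.48,-3.6,1.5,0]
    - [1,-0.48,-3.6,1.5,0]

```text
clock: 5.5
tcp_pos: [621.8, -108.9, 127.0]
eef_rot: [-2.361, -2.068, 0.004]
force: [-0.3, 0.3, -0.5]
opening: 0.3
gripper_force: 0.0
```

```bash
python3 - <<'E'
from h import *
import cv2
im=r.capture('wrist')[:,:,::-1];t=r.capture('top')[:,:,::-1];s=r.capture('side')[:,:,::-1]
A=cv2.resize(im[60:270,150:400],(500,420));B=cv2.resize(cv2.convertScaleAbs(t[140:210,215:300],alpha=2),(300,250));C=cv2.resize(s[150:240,235:335],(300,270))
o=np.zeros((520,800,3),np.uint8);o[:420,:500]=A;o[:250,500:]=B;o[250:,500:]=C
cv2.imwrite('pics/w3.png',o);print(r.get_obs()['force'],r.get_obs()['tcp_pos'])
E
```

```text
[-0.14235588 -0.6256545   0.38404734] [ 623.47106991 -107.47747335  129.85993669]
```

View pics/w3.png

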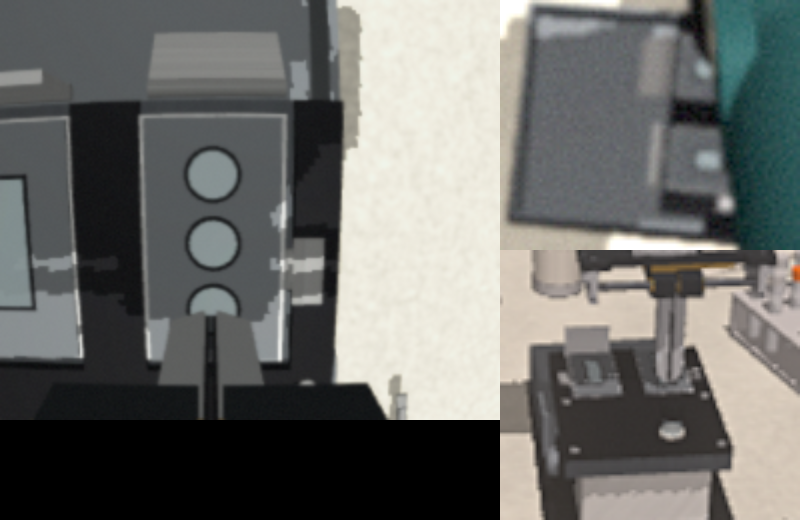

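Gate b is fully down at (218,65), cal's gate is still up, and the finger is centred on the plate just behind the third window at (212,303). Now to press down gently.

Request:
step_arm:
  rows:
    - [1,0.01,0.08,-0.1,0]
    - [1,0.01,0.08,-0.18,0]
    - [1,0.01,0.08,-0.2,0]
    - [1,0.01,0.08,-0.2,0]

```text
clock: 5.98
tcp_pos: [623.7, -105.5, 123.5]
eef_rot: [-2.361, -2.072, 0.0]
force: [0.6, 0.2, 0.2]
opening: 0.4
gripper_force: 0.0
```

Request:
step_arm:
  rows:
    - [1,0,0,-0.03,0]
    - [1,0,0,-0.05,0]
    - [1,0,0,-0.05,0]

```text
clock: 6.23
tcp_pos: [623.8, -105.7, 122.2]
eef_rot: [2.361, 2.072, 0.0]
force: [0.3, -0.2, 2.7]
opening: 0.4
gripper_force: 0.9
```

Contact is at about z = 122. I'll find the stiffness in small steps.

Request:
step_arm:
  rows:
    - [1,0,0,-0.015,0]
    - [1,0,0,-0.02,0]
    - [1,0,0,-0.02,0]

```text
clock: 6.48
tcp_pos: [623.9, -105.7, 121.7]
eef_rot: [2.361, 2.072, 0.001]
force: [-0.7, -0.2, 5.1]
opening: 0.3
gripper_force: 2.4
```

Request:
step_arm:
  rows:
    - [1,0,0,-0.015,0]
    - [1,0,0,-0.02,0]
    - [1,0,0,-0.02,0]

```text
clock: 6.73
tcp_pos: [623.9, -105.7, 121.5]
eef_rot: [2.361, 2.072, 0.001]
force: [-1.8, 0.0, 11.3]
opening: 0.4
gripper_force: 5.8
```

Request:
step_arm:
  rows:
    - [1,0.003,0.03,-0.006,0]
    - [1,0.008,0.06,-0.006,0]
    - [1,0.013,0.1,-0.006,0]

```text
clock: 6.98
tcp_pos: [624.1, -104.5, 121.5]
eef_rot: [2.361, 2.069, -0.002]
force: [-4.7, -7.2, 13.8]
opening: 0.4
gripper_force: 7.3
```

Request:
step_arm:
  rows:
    - [1,-0.01,0.03,0,0]
    - [1,-0.01,0.06,0.0,0]
    - [1,-0.01,0.1,0.0,0]

```text
clock: 7.23
tcp_pos: [624.4, -101.7, 121.6]
eef_rot: [2.361, 2.068, -0.0]
force: [0.5, -8.4, 10.4]
opening: 0.5
gripper_force: 5.2
```

```bash
python3 - <<'E'
from plant import r
import numpy as np
for _ in range(3):
    r.capture('side');o=r.get_obs();print(o['force'].round(1),np.linalg.norm(o['force']).round(1),o['tcp_pos'].round(2))
E
```

```text
[-0.3 -7.3 10.1] 12.4 [ 624.43 -101.39  121.57]
[ 1.1 -6.4 11.2] 12.9 [ 624.41 -101.47  121.56]
[ 0.1 -6.6 10.5] 12.4 [ 624.42 -101.43  121.57]
```

```bash
cat > wc.py <<'E'
from plant import r
import cv2,sys,numpy as np
im=r.capture('wrist');cv2.imwrite(f'pics/wc_{sys.argv[1]}.png',im[:,:,::-1]);o=r.get_obs()
g=cv2.GaussianBlur(cv2.cvtColor(im,cv2.COLOR_RGB2GRAY),(3,3),0)
c=cv2.HoughCircles(g[70:230,225:290],cv2.HOUGH_GRADIENT,1,12,param1=80,param2=12,minRadius=5,maxRadius=11)
print(None if c is None else (c[0]+[225,70,0]).round(1).tolist(),o['force'].round(1),o['tcp_pos'].round(1),o['clock'])
E
python3 wc.py a
```

```text
[[255.5, 189.5, 10.4], [254.5, 152.5, 10.4]] [ 0.1 -6.9 10.5] [ 624.4 -101.4  121.6] 7.4333
```

Request:
step_arm:
  rows:
    - [1,0.0,0.05,-0.006,0]
    - [1,0.01,0.1,-0.006,0]
    - [1,0.02,0.15,-0.006,0]
    - [1,0.025,0.2,-0.006,0]
    - [1,0.03,0.25,-0.006,0]

```text
clock: 7.85
tcp_pos: [625.3, -94.2, 121.5]
eef_rot: [2.361, 2.068, -0.0]
force: [-1.4, -8.7, 12.6]
opening: 0.3
gripper_force: 6.6
```

```bash
python3 wc.py b
```

```text
[[255.5, 189.5, 10.4], [253.5, 221.5, 10.4], [256.5, 156.5, 8.1]] [-0.2 -6.6 13.2] [625.3 -93.8 121.5] 7.9
```

The plate is following the finger: the window's position is unchanged in the wrist view. I'll keep going.

Request:
step_arm:
  rows:
    - [1,0.008,0.06,0,0]
    - [1,0.015,0.12,0,0]
    - [1,0.023,0.18,0,0]
    - [1,0.03,0.24,0,0]
    - [1,0.038,0.3,0,0]
    - [1,0.045,0.36,0,0]
    - [1,0.05,0.42,0,0]

```text
clock: 8.48
tcp_pos: [626.9, -81.6, 121.5]
eef_rot: [2.361, 2.068, -0.0]
force: [-0.5, -8.6, 13.1]
opening: 0.7
gripper_force: 6.5
```

```bash
python3 wc.py c
```

```text
[[255.5, 189.5, 10.4], [253.5, 221.5, 10.4], [255.5, 154.5, 10.4]] [-1.  -8.2 12.5] [626.9 -81.2 121.5] 8.5333
```

Request:
step_arm:
  rows:
    - [1,0.008,0.06,0,0]
    - [1,0.015,0.12,0,0]
    - [1,0.023,0.18,0,0]
    - [1,0.03,0.24,0,0]
    - [1,0.038,0.3,0,0]
    - [1,0.045,0.36,0,0]
    - [1,0.05,0.42,0,0]
    - [1,0.06,0.48,0,0]

```text
clock: 9.2
tcp_pos: [628.8, -67.0, 121.5]
eef_rot: [2.361, 2.068, 0.0]
force: [0.4, -4.0, 12.4]
opening: 0.4
gripper_force: 6.2
```

```bash
python3 wc.py d
```

```text
[[252.5, 187.5, 10.4], [256.5, 219.5, 8.2]] [ 0.7 -2.9 11.9] [628.8 -66.1 121.5] 9.25
```

Request:
step_arm:
  rows:
    - [1,0.01,0.08,0.012,0]
    - [1,0.02,0.18,0.015,0]
    - [1,0.035,0.28,0.015,0]
    - [1,0.05,0.4,0.015,0]
    - [1,0.065,0.52,0.015,0]
    - [1,0.08,0.64,0.015,0]

```text
clock: 9.75
tcp_pos: [631.2, -46.7, 121.6]
eef_rot: [2.361, 2.07, 0.001]
force: [1.7, -2.7, 7.6]
opening: 0.7
gripper_force: 3.7
```

```bash
python3 wc.py e
```

```text
[[255.5, 189.5, 10.4], [254.5, 152.5, 10.4]] [ 3.1 -2.5  6.3] [631.2 -45.8 121.6] 9.8
```

Request:
step_arm:
  rows:
    - [1,0.04,0.25,0.005,0]
    - [1,0.1,0.7,0.01,0]
    - [1,0.16,1.2,0.01,0]
    - [1,0.22,1.7,0.01,0]
    - [1,0.28,2.2,0.03,0]
    - [1,0.28,2.2,1.0,0]
    - [1,0.28,2.2,2.5,0]
    - [1,0.28,2.2,2.7,0]

```text
clock: 10.47
tcp_pos: [640.6, 22.0, 207.4]
eef_rot: [2.358, 2.072, 0.007]
force: [0.3, 0.3, 0.4]
opening: 0.5
gripper_force: 0.0
```

```bash
python3 - <<'E'
from h import *
import cv2
im=r.capture('wrist')[:,:,::-1];t=r.capture('top')[:,:,::-1];s=r.capture('side')[:,:,::-1]
A=cv2.resize(im[20:270,130:400],(500,463));B=cv2.resize(cv2.convertScaleAbs(t[140:210,215:300],alpha=2),(300,250));C=cv2.resize(s[150:240,235:335],(300,270))
o=np.zeros((520,800,3),np.uint8);o[:463,:500]=A;o[:250,500:]=B;o[250:,500:]=C
cv2.imwrite('pics/w4.png',o);print(r.get_obs()['force'],r.get_obs()['tcp_pos'])
E
```

```text
[ 0.12811848 -0.16810741  0.01302663] [639.12564922  20.89359621 202.72718549]
```

View pics/w4.png

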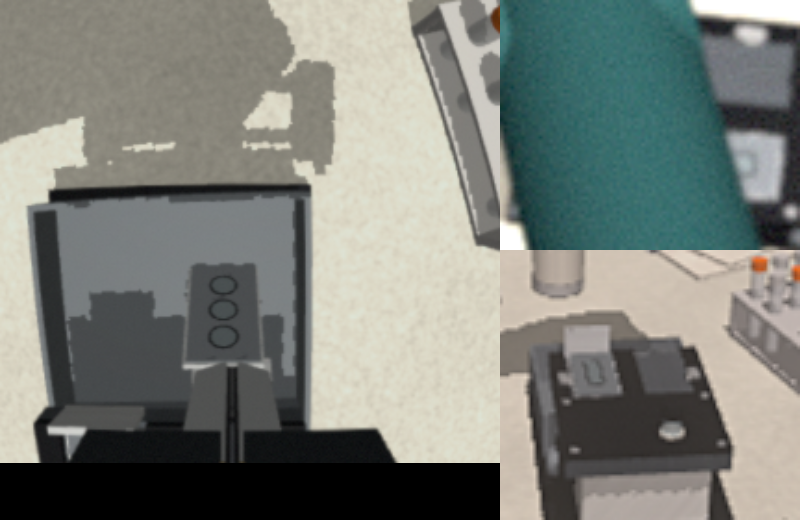

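Request:
step_arm:
  rows:
    - [1,0,-1.3,1,0]
    - [1,0,-2.6,1,0]
    - [1,0,-3.5,1,0]
    - [1,0,-3.5,1,0]
    - [1,0,-3.5,1,0]
    - [1,0,-3.5,1,0]
    - [1,0,-3.5,1,0]

```text
clock: 11.2
tcp_pos: [638.6, -83.4, 231.1]
eef_rot: [-2.359, -2.073, 0.001]
force: [0.4, 0.7, 0.1]
opening: 0.8
gripper_force: 0.0
```

```bash
python3 - <<'E'
from h import *
import cv2
p=np.load('p.npy');p[:3]+=S([0,0,0,p[3]],[(2,0,0)])[0]
im=r.capture('wrist')[:,:,::-1];m=r.camera_model('wrist')
cv2.imwrite('pics/w5.png',cv2.resize(im[70:220,155:355],(800,600),interpolation=cv2.INTER_CUBIC))
def fe(X):
    c=S(p,X)@m['R'].T+m['t'];h=np.hypot(c[:,0],c[:,1]);th=np.arctan2(h,c[:,2])
    return (((c[:,:2]/h[:,None]*th[:,None]*m['fx']+[m['cx'],m['cy']])-[155,70])*4).round(0).tolist()
print('flat on floor, centre x=150',fe([(109,-58.5,16),(109,-12.5,16),(191,-58.5,16),(191,-12.5,16)]))
print('leaning on gate',fe([(104,-58.5,75),(104,-12.5,75),(163,-58.5,16),(163,-12.5,16)]))
print('rim far/near corner',fe([(225,-85,56),(225,85,56),(84,-85,56)]),'gate end',fe([(104,-58,72),(104,-13,72)]))
E
```

```text
flat on floor, centre x=150 [[439.0, 160.0], [295.0, 161.0], [438.0, -89.0], [294.0, -87.0]]
leaning on gate [[445.0, 173.0], [276.0, 174.0], [438.0, -6.0], [294.0, -4.0]]
rim far/near corner [[532.0, -224.0], [-34.0, -196.0], [534.0, 244.0]] gate end [[443.0, 173.0], [279.0, 175.0]]
```

View pics/w5.png

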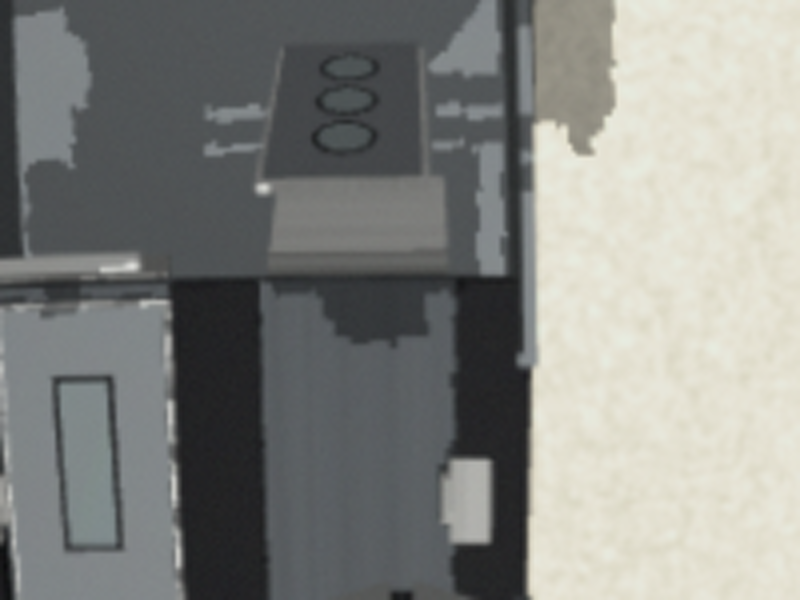

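The plate is in the bin but leaning steeply against the folded gate, with its near end at (265–430,185) and its far end at (283–423,45). I'll fit its pose from these pixels.

```bash
python3 - <<'E'
from h import *
from scipy.optimize import least_squares
from scipy.spatial.transform import Rotation as R
p=np.load('p.npy');p[:3]+=S([0,0,0,p[3]],[(2,0,0)])[0];m=r.camera_model('wrist')
def fe(X):
    c=S(p,X)@m['R'].T+m['t'];h=np.hypot(c[:,0],c[:,1]);th=np.arctan2(h,c[:,2])
    return ((c[:,:2]/h[:,None]*th[:,None]*m['fx']+[m['cx'],m['cy']])-[155,70])*4
P=np.array([(-41,23,6),(41,23,6),(41,-23,6),(20,0,6),(0,0,6),(-20,0,6)],float)
px=np.array([(263,186),(283,44),(423,46),(350,67),(347,100),(345,137)])
T=lambda v:R.from_euler('YZ',[v[3],v[4]]).apply(P)+v[:3]
# sign: +rotation about y lowers +x end
for a in(.5,1.0):
    s=least_squares(lambda v:(fe(T(v))-px).ravel()/4,[135,-33,45,a,0]);v=s.x
    print(v.round(2),s.cost.round(2));print(T(v).round(0)[:3].tolist(), 'far bottom',(R.from_euler('YZ',v[3:]).apply([41,0,0])+v[:3]).round(0))
print(fe([(84+34*np.sin(2.5),-58,99+34*np.cos(2.5)),(84+34*np.sin(2.5),-13,99+34*np.cos(2.5))]).round())
E
```

```text
[ 1.2092e+02 -3.0650e+01  3.2090e+01  9.6000e-01  1.0000e-02] 3.21
[[102.0, -8.0, 69.0], [149.0, -7.0, 2.0], [149.0, -53.0, 2.0]] far bottom [144. -30.  -1.]
[ 1.2092e+02 -3.0650e+01  3.2090e+01  9.6000e-01  1.0000e-02] 3.21
[[102.0, -8.0, 69.0], [149.0, -7.0, 2.0], [149.0, -53.0, 2.0]] far bottom [144. -30.  -1.]
[[443. 172.]
 [279. 173.]]
```

Request:
step_arm:
  rows:
    - [1,0,0,0,0]
    - [1,0,0,0,0]
    - [1,0,0,0,0]
    - [1,0,0,0,0]
    - [1,0,0,0,0]
    - [1,0,0,0,0]

```text
clock: 11.75
tcp_pos: [638.7, -85.0, 231.9]
eef_rot: [-2.361, -2.072, 0.0]
force: [-0.2, 0.5, -0.4]
opening: 0.7
gripper_force: 0.0
```

```bash
python3 - <<'E'
from h import *
import cv2
# plate at rest? compare windows area over time; height from all constraints: far edge on bin floor (z=10)
a=r.capture('wrist').astype(int)
for _ in range(9): r.capture('side')
b=r.capture('wrist').astype(int)
print(np.abs(a-b)[75:120,215:265].mean(),np.abs(a-b)[150:200,280:300].mean())
from scipy.optimize import least_squares
from scipy.spatial.transform import Rotation as R
p=np.load('p.npy');p[:3]+=S([0,0,0,p[3]],[(2,0,0)])[0];m=r.camera_model('wrist')
def fe(X):
    c=S(p,X)@m['R'].T+m['t'];h=np.hypot(c[:,0],c[:,1]);th=np.arctan2(h,c[:,2])
    return ((c[:,:2]/h[:,None]*th[:,None]*m['fx']+[m['cx'],m['cy']])-[155,70])*4
P=np.array([(-41,23,6),(41,23,6),(41,-23,6),(20,0,6),(0,0,6),(-20,0,6)],float)
px=np.array([(263,186),(283,44),(423,46),(350,67),(347,100),(345,137)])
T=lambda v:R.from_euler('YZ',[v[2],v[3]]).apply(P)+[v[0],v[1],10+41*np.sin(v[2])]
s=least_squares(lambda v:(fe(T(v))-px).ravel()/4,[135,-33,.9,0]);v=s.x
print(v,s.cost,'z in bin',4+41*np.sin(v[2]))
E
```

```text
0.9447407407407408 0.8843333333333333
[ 1.18493890e+02 -3.19474234e+01  9.78247623e-01  1.15833115e-02] 3.58620849266176 z in bin 38.01031928389729
```

The plate is at rest. Its centre is about 38 mm up in the bin frame (limit 45) and well within the walls, and the arm is clear. Handing in.

```bash
python3 -c "
from plant import r
print(r.close_job())"
```

```text
the job is handed in; nothing more can be done
None
```

I folded gate b fully down and slid the used plate out of lane b into the bin, and handed the job in; no verdict came back. The plate rests leaning on the folded gate, its centre about 38 mm up by my estimate against the 45 mm limit. The calibration plate and its gate looked untouched.

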